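Clamp a grille frame in the ratchet-catch holding fixture

TASK

Clamp the black grille frame for the next assembly step: slide it along the fixture's channel until it is fully home against the end stop, flip the red pawl lever over to its engaged side (leaning towards the clamp arm's hinge), and press the handle of the blue sprung clamp arm down until the pawl catches it and the arm stays down by itself. Let go of everything and leave the circuit board and the marker beside the channel where they lie.

Things in the scene. Friction and masses are not known exactly. Their poses are not given: they have to be found in the camera images.
- fixture: Fixed T-shaped aluminium plate, 12 mm thick, on the bench. Origin on the bench under its middle, z up; +x runs from the clamp arm's handle to its hinge (away from the robot within 0.3 rad). Main plate x -85..95, y -78..67 mm; a 66 mm wide tongue carries the channel on to y -155. Hinge tower at x 58..92, |y| < 28, 74 mm high. Same axes for part_home, clamp_hinge and pawl_pivot.
- part_home (a point): Where the frame's centre is when fully home: fixture x 10, y -20, z 21 mm. The channel runs along the fixture's y through this point, 42 mm wide between rails whose tops are 18 mm above the bench. Open mouth at its -y end (y -155 mm); the end stop at +y (face at y 38.5, top 28 mm above the bench).
- frame_center (a point): Centre (half-way up) of the loose black grille frame, 117 x 39 x 18 mm, 20 to 60 g. It lies flat between the rails, its long side (own x axis) along the channel, top 30 mm above the bench, 60 to 95 mm short of home on the -y side, its rear end within 20 mm of the mouth. It slides home in the fixture's +y with under 1 N.
- clamp_arm (a joint): Angle of the blue sprung clamp arm (rad): 0 raised (start), 0.40 held by the pawl, 0.45 lowest (hard stop). The spring pushes it up; the handle needs about 6 N at first, 9 to 14 N near the bottom. With the pawl engaged, press it beyond 0.41 and the pawl's hook snaps over its pin; let go and it stays at about 0.40. With the pawl released it springs back up.
- press_pad (a point): Middle of the top of the black ribbed handle (46 mm along the arm, 36 wide, 15 thick) at the arm's free end; press down here. It lies 175 mm from the hinge axis and 8 mm above the arm's centre line, and moves on an arc about clamp_hinge in the plane fixture y = 0: height 137 mm at the start, 70 mm when held, 61 mm on the stop. Its axes turn with the arm.
- clamp_hinge (a point): Middle of the hinge axis of the clamp arm: fixture x 75, y 0, 62 mm above the bench; the axis is parallel to the fixture's y. The arm is 22 mm wide and points from here to the fixture's -x, level when held down. A rubber foot under it, 65 mm from the hinge, comes down on the frame on a light spring; it is clear of the frame while the arm is up.
- pawl (a joint): Angle of the pawl (rad): 0 released (start; red lever leaning 20 degrees to the handle end, fixture -x), 0.70 engaged (leaning 20 degrees to the hinge, +x). An over-centre spring keeps it on whichever side of 0.35 it is; about 2 N at the lever tip flips it. While the arm's pin passes, the pawl gives back to about 0.55, then snaps forward.
- lever_tip (a point): Middle of the paddle of the red thumb lever of the pawl: 9 mm thick (along the push), 24 mm wide (fixture y 42..66, middle 54), 26 mm high, of which 13 mm above this point. It is 62 mm from the pivot: start at fixture x -71, z 84 mm; engaged x -29, z 84; on an arc about pawl_pivot, highest 88. The raised clamp arm passes 31 mm beside the paddle.
- pawl_pivot (a point): Pivot axis of the pawl, parallel to the fixture's y, at fixture x -50, z 26 mm, in the lever's plane (y 54 mm).
- spare_board: Bystander: small green circuit board, 36 x 60 x 12 mm, lying in front of the channel's tongue. Origin under its middle. Leave alone.
- marker: Bystander: black felt marker with a red cap, 18 x 132 x 18 mm, long side along its y, lying behind the tongue. Origin under its middle. Leave alone.
There are look-alikes about, which are no part of the job. What is shaped like the part that bears frame_center but white is not meant.

How it is judged (in metres and radians):
On the way, in this order (a step that is already met when the one before it is completed fails the run):
1. the frame is fully home against the end stop (within 3 mm) while the arm is still up (y of frame_center in the frame of part_home above -0.003 m and value of joint clamp_arm below 0.2 rad), for 0.2 s.
2. the clamp arm is down and the pawl engaged over it (value of joint clamp_arm above 0.37 rad and value of joint pawl above 0.6 rad), for 0.2 s.
At the end, for the whole second after the job is handed in: The frame lies in the channel within 3 mm of the end stop (centre within 5 mm of home), the pawl is engaged (over 0.6 rad) and holds the clamp arm down (over 0.37 rad) at rest with nothing pressing on it (all of step 2 and y of frame_center in the frame of part_home above -0.003 m and distance between frame_center and part_home below 0.005 m and velocity of joint clamp_arm between -0.05 and 0.05 rad/s); the robot touches nothing.
It fails at once if a loose bystander (spare board or marker) is moved more than 30 mm (distance of any of spare_board, marker from where it was at the start of the episode above 0.03 m).
It also fails if it takes over 58 s, if anything falls off the work surface, if the arm or the gripper's body presses on something with over 40 N, if the wrist force passes 120 N, or if a joint passes its speed limit or range.

ROBOT

A 7-joint arm with a two-finger parallel gripper is mounted at the origin on a cart in front of the work surface, level with it; the furniture and walls round the work are solid. World frame = base frame: x ahead of the robot, y to its left, z up, the work surface at z = 0. Lengths are in mm, angles in rad, forces in N, time in s.
With the tool pointing down it reaches from about 425 to 875 mm from the base axis. Payload 8.4 kg.
Tool frame: the origin (TCP) lies between the finger pads; the fingertips stand 19 mm ahead of it and the grasp point (between the pads) is the TCP (bot.finger_overhang is the distance from the TCP to the fingertips, in mm); z points along the fingers, y is the direction in which the jaws open and shut (so a half turn about z gives the same grasp; the last joint's range is limited). The gripper opens to 87 mm and grips with 3 to 60 N. Pads are 19 mm wide; open, the fingers measure 117 mm over their backs; the gripper's body (75 mm by 190 mm) begins 51 mm behind the grasp point.
Start: joints at [1.031, 0.333, 0.04, 1.465, -0.013, 1.343, -0.059], TCP at [277.306, -587.849, 241.546] pointing down, gripper open.
Joint ranges: [-2.58, 2.58], [-0.38, 2.09], [-1.3, 1.39], [0.25, 2.4], [-1.5, 4.64], [0.08, 2.09], [-2.65, 2.65]. Speed limits (rad/s): [2.22, 2.22, 2.79, 2.79, 3.14, 3.14, 3.14].

INTERFACE

Orientations are given as a unit quaternion [w, x, y, z].
In Python, from bench import bot, optics, close_job, finder gives the robot as it stands. The module is installed in compiled form; this text tells all that it offers.
- The arm moves only by the tool apply_moves, never from a script. Its argument "plan" is a list that holds one entry, the list of rows, each a list of 6 numbers: the shift along the tool's x, y, z in mm, then the turn, a rotation vector about the tool's x, y, z in rad. A call has 1 to 8 rows; each row shifts and turns the commanded pose from where the row before left it, along the tool's axes as they then stand; what a row does not reach is not made up. A row lasts 1/10 s, in which the tool goes at most 50 mm and 8.59 degrees, less where a joint would pass 70% of its speed; a pose out of reach is approached as far as the arm can. A call is refused whole if a number of a shift passes 50 or a number of a turn 0.15, either way. A call with a gripper value outside its range is refused whole. "claw" is the finger opening in mm, from 0 to 87, set as the call begins (left out, the last holds). The fingers move at their own pace and stop on an object; "squeeze" is the grip in N (left out, the last holds). Time passes only in rows, so rows that do not move let the fingers close. It gives the time, the measured TCP pose, the force and the opening at its end, in the units of the state.
- bot.state(): the state, without advancing time (a new reading comes with each control period).
- optics.read_camera(name): name is "side" or "top"; returns the picture (400x640x3 uint8, red, green, blue); there is no depth.
- optics.camera_params(name): a dict with "fx", "fy", "cx", "cy" (pixels), "k1" (the pictures are not rectified: a ray, as slopes to the right and down, at radius r is drawn at 1 + k1 r^2 times it, then the intrinsics apply), "R" (3x3) and "t" (3): a world point X has camera coordinates R X + t. Camera axes: x right, y down, z forward; pixel columns grow to the right and rows downward; lengths in mm; the calibration is good to about 2 mm. A picture is of the moment at which its call begins. camera_params takes no time and is no camera call.
- close_job(): hands the job in, once; it reports no verdict.
Trained networks look in the newest picture that a camera, given by its name, has taken for a name from the list of things; names that differ only in an ending like _2 or _b are one class to them, and where a whole thing is asked for, a point or a joint stands for the part that bears it (a point fixed in the world has none). Each returns a list of dicts, best first, with "conf" (0 to 1); they miss things now and then, are a little off and sometimes report something else, mostly with a low value. They report only what shows in the picture. A call takes as long as a camera call. They do not tell look-alikes from the thing itself.
- finder.search_frame(camera, thing): "point" ([row, column] in pixels, amid what is visible of it).
- finder.masks_of(camera, thing): "mask" (400x640 bool, what is visible of it) and "point" ([row, column] in pixels, amid what is visible of it).
The state is a dict: "time_s": time; "joint_positions": joint angles; "joint_vel": joint speeds; "joint_efforts": joint torques, N m; "position": TCP position; "eef_rot": TCP orientation; "ft_force": force on the tool from outside, world axes, zero at the start; "wrist_torque": the same for the moment, N m; "opening": opening from 0.0 (shut) to 1.0 (fully open).
Only numpy, scipy, OpenCV 4.12 (cv2) and the standard library are available. Lean on these libraries where they do the work, as an engineer would, in place of code of your own. Each camera call takes 0.05 s, during which the arm holds its last target.

## Working session

There is one attempt and no reset: what is moved stays moved. The work goes in short steps, Python scripts to look and compute and a tool call to move; the robot and the scene stay as the last step left them, time stands still between calls to the robot, and variables do not carry over. Pictures are saved under pics/ and viewed, and the job is handed in when it is done.

Besides the shell and the picture viewer there is one more tool, called after ">>>" by a JSON object that holds its "name" and its "arguments". apply_moves: Moves the arm, as the interface text tells. Its arguments: {"type":"object","properties":{"plan":{"type":"array","items":{"type":"array","items":{"type":"array","items":{"type":"number"}}}},"claw":{"type":"number"},"squeeze":{"type":"number"}},"required":["plan"]}

```bash
mkdir -p pics; python3 - <<'E'
from bench import bot, optics, finder
import cv2
print(bot.state())
for n in("side","top"):
    im=optics.read_camera(n); cv2.imwrite(f"pics/{n}0.png",im[:,:,::-1])
    print(n,optics.camera_params(n))
    for th in ["frame_center","press_pad","lever_tip","clamp_arm","fixture","spare_board","marker"]:
        print(th,[(round(d['conf'],2),[round(float(v),1) for v in d['point']]) for d in finder.search_frame(n,th)][:4])
E
```

```text
{'time_s': 0.0, 'joint_positions': array([ 1.03081816,  0.33390774,  0.03989839,  1.46628182, -0.01334233,
        1.34327752, -0.05853311]), 'joint_vel': array([ 5.47420443e-04,  1.07405513e-04,  9.48880570e-04,  3.08755370e-04,
        2.35814220e-05,  8.23891223e-05, -6.64943337e-05]), 'joint_efforts': array([-2.68645290e-04, -6.56357861e+01,  1.33473918e+00, -4.03787899e+01,
       -5.99803054e-02,  4.49196144e-02,  1.91704821e-04]), 'position': array([ 277.07608412, -587.50601952,  240.65648666]), 'eef_rot': array([-7.62017171e-04,  9.75818780e-01,  2.18579645e-01, -2.59549465e-04]), 'ft_force': array([-0.50939299,  0.2004964 ,  0.13127559]), 'wrist_torque': array([0.03128597, 0.04253728, 0.02885931]), 'opening': 1.0014098148544421}
side {'fx': 408.60835156621727, 'fy': 408.60835156621727, 'cx': 318.0245034453974, 'cy': 194.03318372889476, 'k1': -0.012211201110502156, 'R': array([[ 0.11206448,  0.9934861 , -0.02066189],
       [ 0.65815736, -0.08978584, -0.74750746],
       [-0.74449342,  0.07017026, -0.66393199]]), 't': array([   5.27017011, -313.15062969, 1374.56558094])}
frame_center [(0.73, [225.0, 231.6])]
press_pad [(0.72, [176.3, 351.4])]
lever_tip [(0.5, [176.7, 367.0])]
clamp_arm [(0.87, [179.0, 352.4])]
fixture [(0.93, [199.7, 359.2])]
spare_board [(0.56, [204.0, 291.0])]
marker []
top {'fx': 366.41473176977064, 'fy': 366.41473176977064, 'cx': 316.2442207176799, 'cy': 203.45393574925927, 'k1': -0.052945053112116974, 'R': array([[-0.02365413, -0.99970161,  0.00609682],
       [-0.99668888,  0.02310742, -0.07795717],
       [ 0.07779303, -0.00792064, -0.99693807]]), 't': array([-64.09310889, 595.62363282, 914.40787868])}
frame_center [(0.75, [215.5, 390.8]), (0.61, [212.8, 314.5])]
press_pad [(0.56, [234.3, 280.5])]
lever_tip []
clamp_arm [(0.66, [234.8, 278.9])]
fixture [(0.72, [220.5, 283.3])]
spare_board [(0.76, [243.1, 332.1]), (0.59, [220.7, 285.4])]
marker [(0.86, [183.8, 342.2])]
```

```bash
python3 - <<'E'
import cv2
a=cv2.imread("pics/side0.png");cv2.imwrite("pics/side0c.png",cv2.resize(a[120:270,180:460],None,fx=2.85,fy=2.85,interpolation=3))
a=cv2.imread("pics/top0.png");cv2.imwrite("pics/top0c.png",cv2.resize(a[120:310,200:440],None,fx=3,fy=3,interpolation=3))
E
```

```text
(no output)
```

View pics/side0.png

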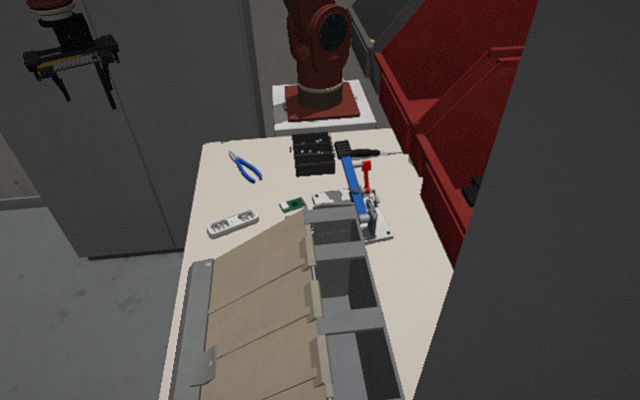

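View pics/side0c.png

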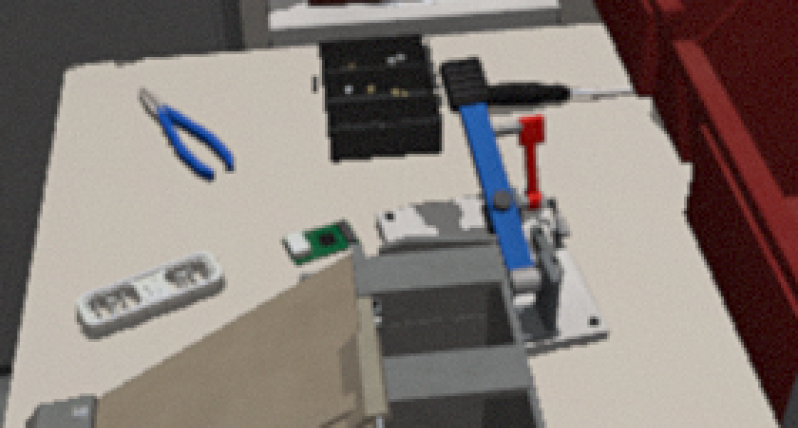

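View pics/top0c.png

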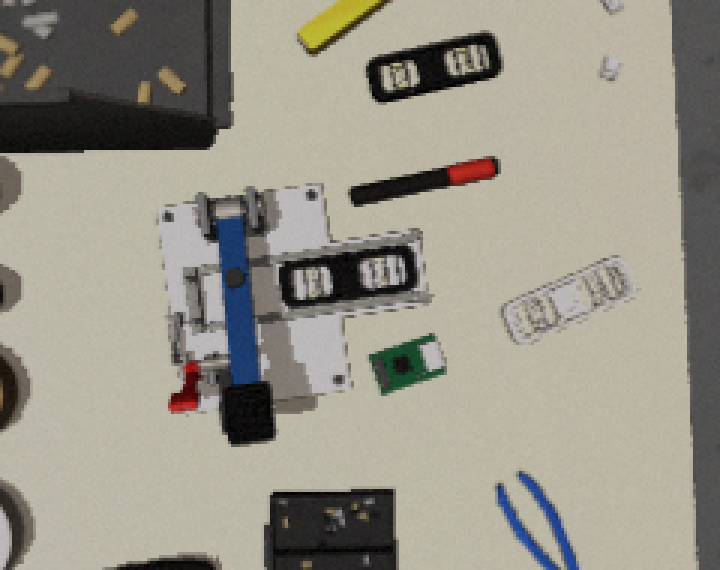

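In the top view, three things have the frame's shape: a black one in the channel at about (row 212, col 316), a black loose one near (142, 344), and a white one near (219, 389). The one meant is in the channel, between the rails of the fixture. I'll fit the fixture's pose from the known corners.

```bash
cat > h.py <<'E'
import numpy as np
from bench import bot, optics, finder
from scipy.optimize import least_squares
def proj(n,X):
    p=optics.camera_params(n);X=np.atleast_2d(X);c=X@p['R'].T+p['t'];s=c[:,:2]/c[:,2:]
    s=s*(1+p['k1']*(s**2).sum(1))[:,None]
    return s*[p['fx'],p['fy']]+[p['cx'],p['cy']]  # col,row
def unproj(n,col,row,z):
    f=lambda q:(proj(n,[q[0],q[1],z])[0]-[col,row])
    return least_squares(f,[600,0]).x
def f2w(P,X):
    X=np.atleast_2d(np.array(X,float));c,s=np.cos(P[2]),np.sin(P[2])
    return np.c_[P[0]+c*X[:,0]-s*X[:,1],P[1]+s*X[:,0]+c*X[:,1],X[:,2]]
E
python3 - <<'E'
from h import *
import cv2
F=np.array([[95,67,12],[95,-78,12],[-85,-78,12],[43,-155,12],[-23,-155,12],[-100-2,0,137],[-71,54,97]],float)
F[5]=[75-np.sqrt(175**2+8**2-75**2),0,137]
px=np.array([[160,208],[323,184],[350,388],[417,229],[430,303],[249,413],[184,400]],float)/3+[200,120]
r=lambda P:(proj("top",f2w(P,F))-px)
s=least_squares(lambda P:r(P).ravel(),[600,0,.15],x_scale=[100,100,.1],loss='soft_l1')
P=s.x;print(P,F[5]);print(r(P).round(1))
np.save("P.npy",P)
for w in[[10,-20,21],F[5],[-71,54,84],[-29,54,84],[75,0,62]]:print(w,f2w(P,w).round(1),proj("side",f2w(P,w)).round(1))
f=unproj("top",200+349/3,120+277/3,30);c,sn=np.cos(P[2]),np.sin(P[2]);d=f-P[:2]
print("frame",f,"fix",c*d[0]+sn*d[1],-sn*d[0]+c*d[1])
im=cv2.imread("pics/top0.png")
o=[[95,67,12],[95,-78,12],[43,-78,12],[43,-155,12],[-23,-155,12],[-23,-78,12],[-85,-78,12],[-85,67,12]]
def poly(im,n,o,col):
    q=proj(n,f2w(P,o)); q=q*4
    return q
for n,x0,y0,w,h in(("top",240,170,110,110),("side",290,130,130,130)):
    im=cv2.imread(f"pics/{n}0.png")[y0:y0+h,x0:x0+w];im=cv2.resize(im,None,fx=4.5,fy=4.5,interpolation=3)
    for oo,cc,cl in((o,(0,255,0),True),([F[5].tolist()],(0,255,255),0),([[-71,54,84]],(255,255,0),0),([[75,0,62]],(255,0,255),0)):
        q=((proj(n,f2w(P,oo))-[x0,y0]+.5)*4.5).astype(int)
        cv2.polylines(im,[q],True,cc,1) if cl else cv2.circle(im,tuple(map(int,q[0])),5,cc,-1)
    cv2.imwrite(f"pics/{n}0o.png",im)
E
```

```text
[5.50330744e+02 9.45243295e+00 1.22135901e-01] [-83.31613942   0.         137.        ]
[[-1.1 -0.4]
 [-0.3 -0.4]
 [ 0.8  0.5]
 [ 0.6  0. ]
 [ 0.1  0.5]
 [ 0.2 -0.8]
 [-0.3  0.5]]
[10, -20, 21] [[562.7  -9.2  21. ]] [[343.5 212.4]]
[-83.31613942   0.         137.        ] [[467.6  -0.7 137. ]] [[341.7 147. ]]
[-71, 54, 84] [[473.3  54.4  84. ]] [[364.6 164.8]]
[-29, 54, 84] [[515.   59.5  84. ]] [[370.4 175.6]]
[75, 0, 62] [[624.8  18.6  62. ]] [[361.5 217.5]]
frame [570.85448803 -77.66251461] fix 9.757426460524298 -88.96645876837037
```

View pics/top0o.png

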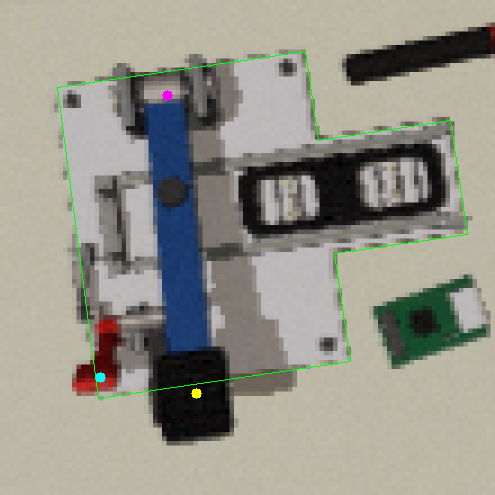

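View pics/side0o.png

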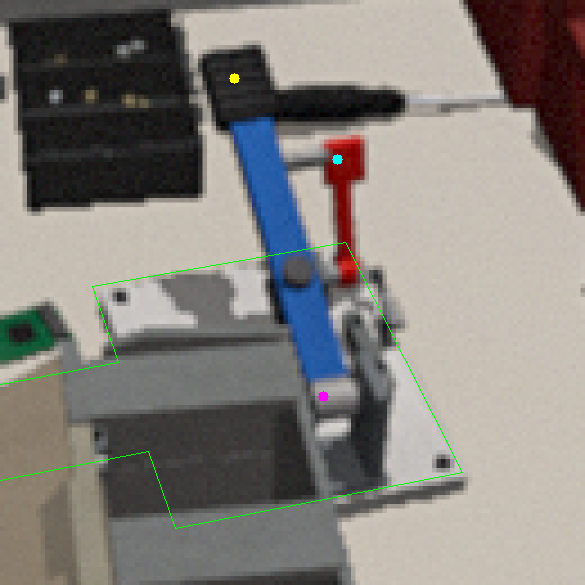

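The fixture fit agrees to within 1 px in the top view and is about 2 mm off in y in the side view, so I'll use a compromise of y +2. The frame is at fixture (10, -89), 69 mm short of home, which falls in the stated 60–95 mm. I'll look at the whole top view and an enlarged crop of the frame while turning the tool so its y runs along fixture x.

```bash
python3 - <<'E'
import cv2
a=cv2.imread("pics/top0.png");cv2.imwrite("pics/frame0.png",cv2.resize(a[130:240,280:410],None,fx=5,fy=5,interpolation=3))
E
```

```text
(no output)
```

View pics/frame0.png

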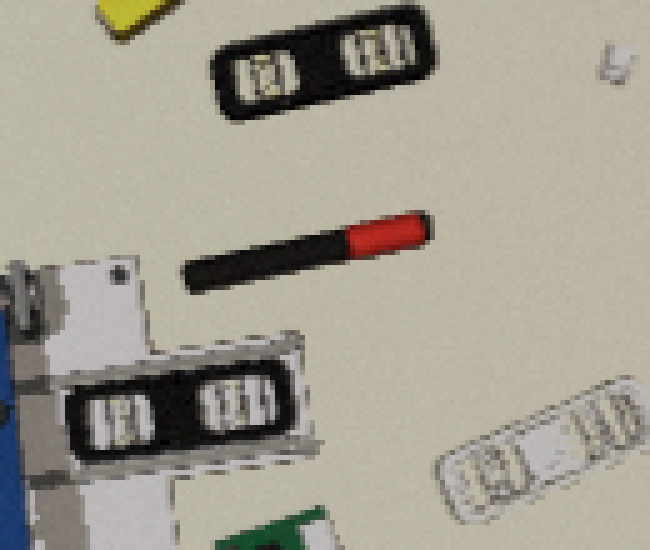

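View pics/top0.png

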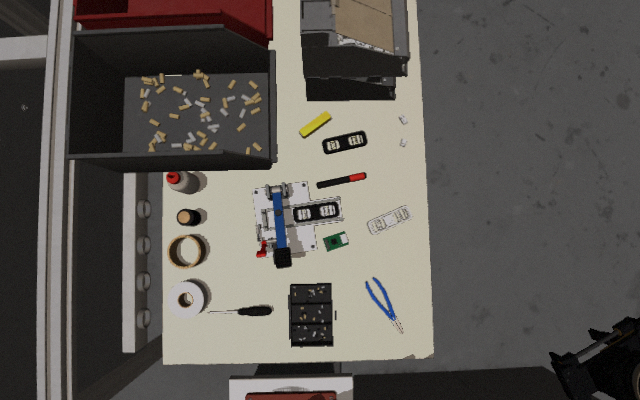

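>>> {"name": "apply_moves", "arguments": {"plan": [[[0,0,0,0,0,-0.14],[0,0,0,0,0,-0.14],[0,0,0,0,0,-0.14],[0,0,0,0,0,-0.14],[0,0,0,0,0,-0.14],[0,0,0,0,0,-0.14],[0,0,0,0,0,-0.14],[0,0,0,0,0,-0.14]]], "claw": 0}}

```text
time_s: 1.6
position: [277.3, -587.9, 241.6]
eef_rot: [0.0, 0.709, 0.706, -0.0]
ft_force: [-1.2, -0.2, 0.4]
opening: 0.357
```

The target is confirmed: the black frame between the rails at crop (180, 412), rear end about 7 mm inside the mouth. The loose black one at crop (325, 62) and the white one at (545, 450) are look-alikes. Next I approach behind the mouth.

>>> {"name": "apply_moves", "arguments": {"plan": [[[0,0,0,0,0,-0.132],[32,29,0,0,0,0],[32,29,0,0,0,0],[32,29,0,0,0,0],[32,29,0,0,0,0],[32,29,0,0,0,0],[32,29,0,0,0,0],[32,29,0,0,0,0]]]}}

```text
time_s: 2.4
position: [452.3, -339.3, 241.8]
eef_rot: [0.0, 0.663, 0.749, -0.0]
ft_force: [0.0, -0.0, -0.1]
opening: 0.004
```

>>> {"name": "apply_moves", "arguments": {"plan": [[[32,29,0,0,0,0],[32,29,0,0,0,0],[32,29,0,0,0,0],[32,29,0,0,0,0],[15,15,0,0,0,0],[0,0,0,0,0,0]]]}}

```text
time_s: 3.0
position: [566.0, -178.7, 241.6]
eef_rot: [-0.0, 0.66, 0.751, 0.001]
ft_force: [-0.1, -0.4, -0.1]
opening: 0.007
```

```bash
cat >> h.py <<'E'
P=np.array([550.5,11.5,.122])
def fix():
    s=bot.state();d=s['position'];c,sn=np.cos(P[2]),np.sin(P[2]);e=d[:2]-P[:2];q=s['eef_rot']
    print("t",s['time_s'],"fixture x,y,tipz",np.round([c*e[0]+sn*e[1],-sn*e[0]+c*e[1],d[2]-19],1),"yaw",2*np.arctan2(q[2],q[1])-np.pi/2,"F",s['ft_force'].round(1),"q",s['joint_positions'].round(2),q.round(3),s['opening'])
E
python3 -c "from h import *;fix()"
```

```text
t 3.0 fixture x,y,tipz [  -7.7 -190.7  222.6] yaw 0.12789092400639546 F [-0.1 -0.4 -0.1] q [ 0.6   0.25 -0.44  1.59  0.11  1.32  0.27] [-0.     0.66   0.751  0.001] 0.0070689235816555115
```

>>> {"name": "apply_moves", "arguments": {"plan": [[[12,18,0,0,0,0],[0,0,40,0,0,0],[0,0,40,0,0,0],[0,0,40,0,0,0],[0,0,30,0,0,0],[0,0,0,0,0,0],[0,0,0,0,0,0]]]}}

```text
time_s: 3.7
position: [580.5, -169.6, 92.2]
eef_rot: [-0.0, 0.663, 0.749, -0.0]
ft_force: [0.5, -0.8, 0.5]
opening: 0.004
```

```bash
python3 - <<'E'
from h import *
import cv2
fix()
for n,x0,y0,w,h in(("top",240,160,130,110),("side",250,130,150,110)):
    im=optics.read_camera(n)[:,:,::-1]
    cv2.imwrite(f"pics/{n}1.png",cv2.resize(im[y0:y0+h,x0:x0+w],None,fx=5,fy=5,interpolation=3))
E
```

```text
t 3.7 fixture x,y,tipz [   7.7 -183.4   73.2] yaw 0.12104915543277683 F [ 0.5 -0.8  0.5] q [ 0.56  0.4  -0.43  1.73  0.19  1.06  0.19] [-0.     0.663  0.749 -0.   ] 0.0036971277058797996
```

View pics/top1.png

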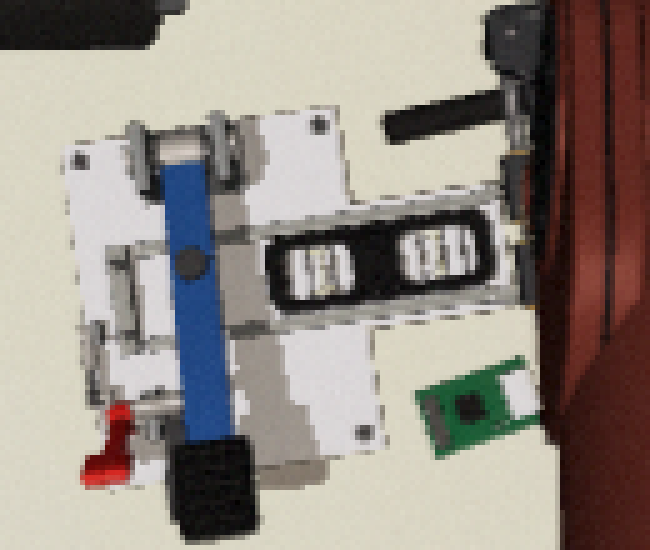

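View pics/side1.png

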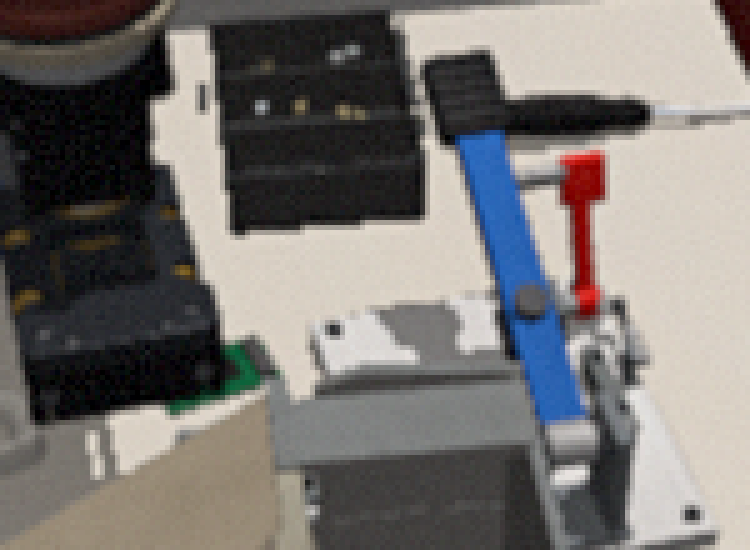

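The top view shows the frame unmoved in the channel and the gripper at the mouth, with the marker and board untouched. I'll lower to rail-clearing height and push.

>>> {"name": "apply_moves", "arguments": {"plan": [[[0,2,25,0,0,0],[0,0,25,0,0,0],[0,0,0,0,0,0],[10,0,0,0,0,0],[10,0,0,0,0,0],[0,0,0,0,0,0]]]}}

```text
time_s: 4.4
position: [581.2, -146.2, 43.4]
eef_rot: [0.001, 0.662, 0.75, 0.001]
ft_force: [0.6, -0.0, 0.6]
opening: 0.008
```

```bash
python3 -c "from h import *;fix()"
```

```text
t 4.4 fixture x,y,tipz [  11.3 -160.3   24.4] yaw 0.12472978438917792 F [ 0.6 -0.   0.6] q [ 0.52  0.45 -0.43  1.78  0.22  0.96  0.13] [0.001 0.662 0.75  0.001] 0.007694520342070697
```

>>> {"name": "apply_moves", "arguments": {"plan": [[[4,0,1.5,0,0,0],[8,0,0,0,0,0],[8,0,0,0,0,0],[8,0,0,0,0,0],[8,0,0,0,0,0],[8,0,0,0,0,0],[8,0,0,0,0,0],[6,0,0,0,0,0]]]}}

```text
time_s: 5.2
position: [573.0, -90.2, 40.1]
eef_rot: [-0.0, 0.663, 0.749, 0.0]
ft_force: [0.0, -0.6, 1.0]
opening: 0.005
```

```bash
python3 - <<'E'
from h import *
import cv2
fix()
for n,x0,y0,w,h in(("top",240,160,130,110),):
    im=optics.read_camera(n)[:,:,::-1]
    cv2.imwrite(f"pics/{n}2.png",cv2.resize(im[y0:y0+h,x0:x0+w],None,fx=5,fy=5,interpolation=3))
E
```

```text
t 5.2 fixture x,y,tipz [   9.9 -103.7   21.1] yaw 0.12246625999346428 F [ 0.  -0.6  1. ] q [ 0.45  0.42 -0.45  1.83  0.22  0.94  0.03] [-0.     0.663  0.749  0.   ] 0.005370192492977845
```

View pics/top2.png

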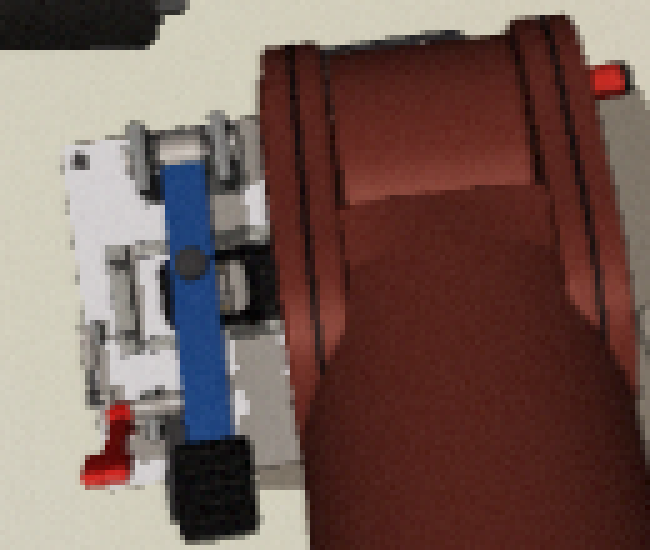

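The frame's nose shows past the arm at crop col 160 with the stop at about 132, so roughly 14 mm is left. I'll go slowly and watch the force.

>>> {"name": "apply_moves", "arguments": {"plan": [[[4,0,0,0,0,0],[4,0,0,0,0,0],[3,0,0,0,0,0],[0,0,0,0,0,0]]]}}

```text
time_s: 5.65
position: [571.7, -79.8, 40.0]
eef_rot: [-0.0, 0.663, 0.749, 0.0]
ft_force: [-0.7, 0.3, -1.1]
opening: 0.007
```

>>> {"name": "apply_moves", "arguments": {"plan": [[[1,0,0,0,0,0],[1,0,0,0,0,0],[0,0,0,0,0,0]]]}}

```text
time_s: 5.95
position: [571.5, -78.2, 40.0]
eef_rot: [-0.0, 0.663, 0.749, 0.0]
ft_force: [0.3, 0.4, -0.3]
opening: 0.006
```

>>> {"name": "apply_moves", "arguments": {"plan": [[[1,0,0,0,0,0],[0,0,0,0,0,0]]]}}

```text
time_s: 6.15
position: [571.3, -77.2, 40.1]
eef_rot: [-0.0, 0.663, 0.749, 0.0]
ft_force: [0.3, 0.3, 0.0]
opening: 0.007
```

```bash
python3 - <<'E'
from h import *
fix()
E
```

```text
t 6.15 fixture x,y,tipz [  9.9 -90.6  21.1] yaw 0.12201243289476515 F [0.3 0.3 0. ] q [ 0.43  0.42 -0.45  1.83  0.22  0.94  0.01] [-0.     0.663  0.749  0.   ] 0.006534627617129729
```

>>> {"name": "apply_moves", "arguments": {"plan": [[[1,0,0,0,0,0],[1,0,0,0,0,0],[0,0,0,0,0,0]]]}}

```text
time_s: 6.45
position: [571.1, -75.5, 40.1]
eef_rot: [0.0, 0.663, 0.749, -0.0]
ft_force: [0.3, -2.0, 0.2]
opening: 0.006
```

>>> {"name": "apply_moves", "arguments": {"plan": [[[1,0,0,0,0,0],[0,0,0,0,0,0]]]}}

```text
time_s: 6.65
position: [571.0, -75.4, 40.1]
eef_rot: [0.0, 0.663, 0.749, -0.0]
ft_force: [0.9, -4.2, -0.7]
opening: 0.006
```

>>> {"name": "apply_moves", "arguments": {"plan": [[[1,0,0,0,0,0],[0,0,0,0,0,0]]]}}

```text
time_s: 6.85
position: [571.0, -75.3, 40.2]
eef_rot: [0.001, 0.663, 0.748, -0.001]
ft_force: [0.7, -8.7, -0.1]
opening: 0.006
```

Contact is firm: position stalls at fixture y ≈ -89 (expected -88) and the force rises to 8.7 N. I'll hold briefly, back off and check.

>>> {"name": "apply_moves", "arguments": {"plan": [[[0,0,0,0,0,0],[0,0,0,0,0,0],[-10,0,0,0,0,0],[-40,0,0,0,0,0],[-40,0,0,0,0,0],[0,0,-40,0,0,0],[0,0,-40,0,0,0],[0,0,-40,0,0,0]]]}}

```text
time_s: 7.65
position: [581.6, -162.5, 161.2]
eef_rot: [-0.001, 0.663, 0.749, 0.0]
ft_force: [0.7, -0.4, -0.5]
opening: 0.003
```

>>> {"name": "apply_moves", "arguments": {"plan": [[[0,0,-40,0,0,0],[0,0,0,0,0,0]]]}}

```text
time_s: 7.85
position: [584.8, -162.7, 206.3]
eef_rot: [0.004, 0.663, 0.749, 0.002]
ft_force: [1.4, -0.4, 0.1]
opening: 0.004
```

```bash
python3 - <<'E'
from h import *
import cv2
fix()
for n,x0,y0,w,h in(("top",240,160,130,110),):
    im=optics.read_camera(n)[:,:,::-1]
    cv2.imwrite(f"pics/{n}3.png",cv2.resize(im[y0:y0+h,x0:x0+w],None,fx=5,fy=5,interpolation=3))
E
```

```text
t 7.85 fixture x,y,tipz [  12.8 -177.   187.3] yaw 0.12247371861935541 F [ 1.4 -0.4  0.1] q [ 0.57  0.3  -0.45  1.61  0.13  1.26  0.22] [0.004 0.663 0.749 0.002] 0.004083280249243646
```

View pics/top3.png

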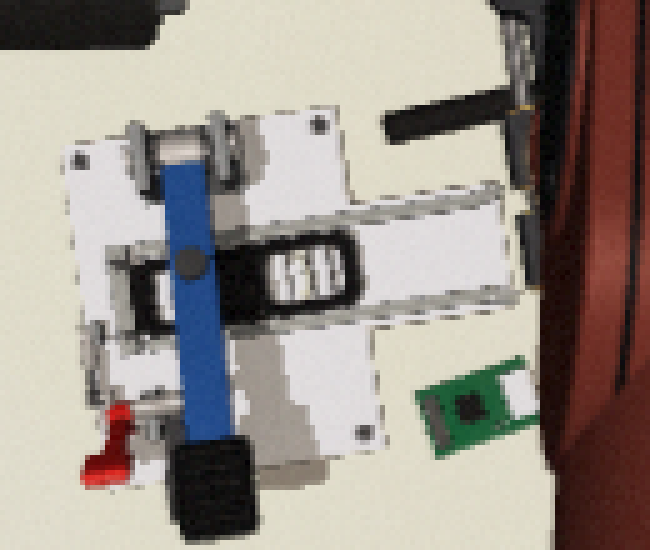

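The frame's nose is against the stop at crop (130, 300), rear end at about col 358, and the arm is still up. Next is the lever.

>>> {"name": "apply_moves", "arguments": {"plan": [[[35,-17,0,0,0,0],[39,-20,0,0,0,0],[39,-20,0,0,0,0],[39,-20,0,0,0,0],[39,-20,0,0,0,0],[40,-20,0,0,0,0],[0,0,0,0,0,0],[0,0,0,0,0,0]]]}}

```text
time_s: 8.7
position: [436.9, 53.0, 199.5]
eef_rot: [-0.0, 0.662, 0.75, -0.0]
ft_force: [0.4, 0.1, 0.4]
opening: 0.009
```

```bash
python3 - <<'E'
from h import *
import cv2
fix()
E
```

```text
t 8.7 fixture x,y,tipz [-107.7   55.   180.5] yaw 0.12414567306485047 F [0.4 0.1 0.4] q [ 0.43 -0.04 -0.62  1.98 -0.03  1.2  -0.06] [-0.     0.662  0.75  -0.   ] 0.00912518236194759
```

>>> {"name": "apply_moves", "arguments": {"plan": [[[0,0,30,0,0,0],[0,0,30,0,0,0],[0,0,25,0,0,0],[0,0,9,0,0,0],[0,0,0,0,0,0],[0,0,0,0,0,0]]]}}

```text
time_s: 9.3
position: [438.3, 52.2, 106.7]
eef_rot: [-0.0, 0.663, 0.749, 0.0]
ft_force: [1.0, -0.6, -0.7]
opening: 0.007
```

```bash
python3 - <<'E'
from h import *
import cv2
fix()
for n,x0,y0,w,h in(("side",290,110,130,110),):
    im=optics.read_camera(n)[:,:,::-1]
    cv2.imwrite(f"pics/{n}4.png",cv2.resize(im[y0:y0+h,x0:x0+w],None,fx=5,fy=5,interpolation=3))
E
```

```text
t 9.3 fixture x,y,tipz [-106.4   54.1   87.7] yaw 0.12137581824564547 F [ 1.  -0.6 -0.7] q [ 0.41  0.07 -0.64  2.08  0.05  1.   -0.14] [-0.     0.663  0.749  0.   ] 0.007374142408529351
```

View pics/side4.png

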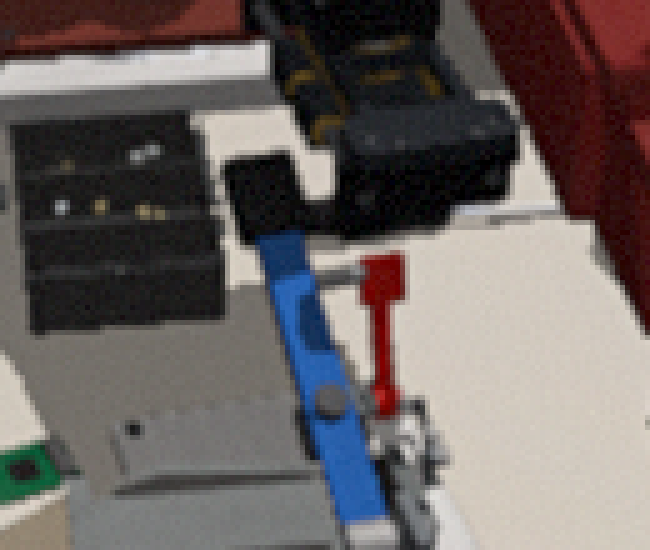

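The fingers are hidden exactly behind the red paddle at crop (380, 280), so they're aligned in y. I'll push along +x.

>>> {"name": "apply_moves", "arguments": {"plan": [[[0,8,1,0,0,0],[0,7,0,0,0,0],[0,7,0,0,0,0],[0,7,0,0,0,0],[0,7,0,0,0,0],[0,7,0,0,0,0],[0,7,0,0,0,0],[0,0,0,0,0,0]]]}}

```text
time_s: 10.15
position: [488.2, 58.7, 105.1]
eef_rot: [-0.0, 0.663, 0.749, 0.0]
ft_force: [0.2, -0.9, -0.4]
opening: 0.008
```

```bash
python3 - <<'E'
from h import *
import cv2
fix()
for n,x0,y0,w,h in(("side",290,110,130,110),):
    im=optics.read_camera(n)[:,:,::-1]
    cv2.imwrite(f"pics/{n}5.png",cv2.resize(im[y0:y0+h,x0:x0+w],None,fx=5,fy=5,interpolation=3))
E
```

```text
t 10.15 fixture x,y,tipz [-56.1  54.4  86.1] yaw 0.12197634352912101 F [ 0.2 -0.9 -0.4] q [ 0.37  0.19 -0.63  1.98  0.13  1.01 -0.2 ] [-0.     0.663  0.749  0.   ] 0.008240305371928627
```

View pics/side5.png

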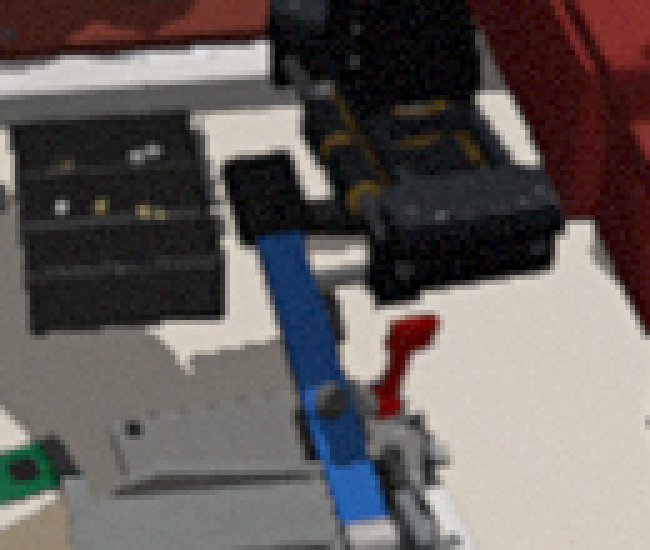

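The lever now leans towards the hinge (crop 415, 325) and there is no force on the tool, so it snapped over. I'll rise and go above the handle.

>>> {"name": "apply_moves", "arguments": {"plan": [[[0,-8,-10,0,0,0],[0,0,-45,0,0,0],[0,0,-45,0,0,0],[-27,-15,0,0,0,0],[-27,-15,0,0,0,0],[0,0,0,0,0,0],[0,0,0,0,0,0]]]}}

```text
time_s: 10.9
position: [455.8, -0.1, 205.1]
eef_rot: [0.0, 0.663, 0.748, -0.0]
ft_force: [-0.2, 0.4, -0.4]
opening: 0.007
```

```bash
python3 - <<'E'
from h import *
fix()
E
```

```text
t 10.9 fixture x,y,tipz [-95.4   0.  186.1] yaw 0.12039222950476836 F [-0.2  0.4 -0.4] q [ 0.49 -0.01 -0.58  1.94 -0.01  1.21  0.04] [ 0.     0.663  0.748 -0.   ] 0.007270476359630493
```

>>> {"name": "apply_moves", "arguments": {"plan": [[[0,0,30,0,0,0],[0,0,10,0,0,0],[0,0,10,0,0,0],[0,0,10,0,0,0],[0,0,10,0,0,0],[0,0,10,0,0,0],[0,0,10,0,0,0],[0,0,0,0,0,0]]]}}

```text
time_s: 11.7
position: [456.0, 0.9, 114.7]
eef_rot: [-0.001, 0.662, 0.749, -0.0]
ft_force: [-3.6, -0.4, 8.0]
opening: 0.005
```

```bash
python3 - <<'E'
from h import *
import cv2
fix()
for n,x0,y0,w,h in(("side",290,110,130,110),):
    im=optics.read_camera(n)[:,:,::-1]
    cv2.imwrite(f"pics/{n}6.png",cv2.resize(im[y0:y0+h,x0:x0+w],None,fx=5,fy=5,interpolation=3))
E
```

```text
t 11.7 fixture x,y,tipz [-95.1   1.   95.7] yaw 0.12293227757670788 F [-3.6 -0.4  8. ] q [ 0.47  0.09 -0.59  2.05  0.06  1.02 -0.02] [-0.001  0.662  0.749 -0.   ] 0.005028449437246071
```

View pics/side6.png

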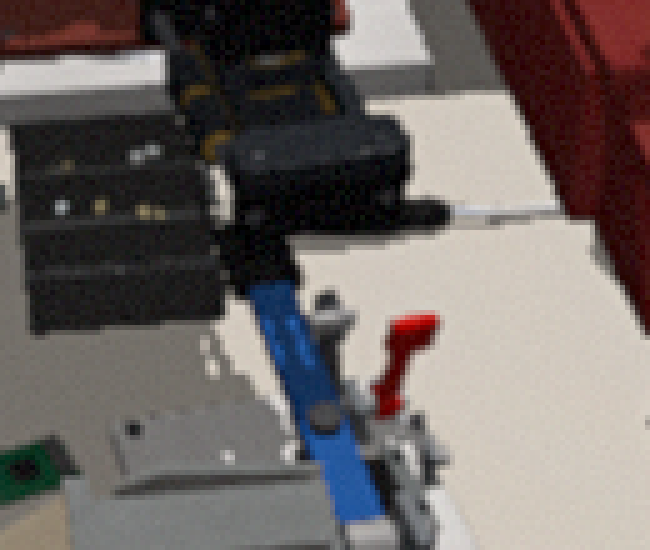

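The arm is going down at 8 N as expected, and the lever stays engaged. I'll keep pressing.

>>> {"name": "apply_moves", "arguments": {"plan": [[[0,0,8,0,0,0],[0,0,8,0,0,0],[0,0,5,0,0,0],[0,0,4,0,0,0],[0,0,0,0,0,0]]]}}

```text
time_s: 12.25
position: [455.5, 0.8, 90.1]
eef_rot: [-0.001, 0.662, 0.749, -0.001]
ft_force: [-1.3, 0.4, 2.8]
opening: 0.007
```

>>> {"name": "apply_moves", "arguments": {"plan": [[[0,0,2,0,0,0],[0,0,1,0,0,0],[0,0,0,0,0,0]]]}}

```text
time_s: 12.55
position: [455.8, 0.8, 87.6]
eef_rot: [-0.0, 0.662, 0.749, -0.0]
ft_force: [-6.5, -0.3, 9.9]
opening: 0.002
```

>>> {"name": "apply_moves", "arguments": {"plan": [[[0,0,2,0,0,0],[0,0,0,0,0,0]]]}}

```text
time_s: 12.75
position: [455.7, 0.8, 85.6]
eef_rot: [-0.001, 0.662, 0.749, -0.0]
ft_force: [-6.4, -0.7, 11.5]
opening: 0.009
```

>>> {"name": "apply_moves", "arguments": {"plan": [[[0,0,1.5,0,0,0],[0,0,1,0,0,0],[0,0,0,0,0,0]]]}}

```text
time_s: 13.05
position: [455.7, 0.8, 83.1]
eef_rot: [-0.001, 0.662, 0.749, -0.001]
ft_force: [-6.7, -0.8, 10.7]
opening: 0.009
```

>>> {"name": "apply_moves", "arguments": {"plan": [[[0,0,1.5,0,0,0],[0,0,0,0,0,0]]]}}

```text
time_s: 13.25
position: [455.7, 0.8, 81.6]
eef_rot: [-0.001, 0.662, 0.749, -0.0]
ft_force: [-6.6, -0.9, 11.6]
opening: 0.004
```

>>> {"name": "apply_moves", "arguments": {"plan": [[[0,0,1,0,0,0],[0,0,0,0,0,0]]]}}

```text
time_s: 13.45
position: [455.7, 0.8, 80.9]
eef_rot: [-0.0, 0.662, 0.749, -0.001]
ft_force: [-8.0, 0.3, 14.8]
opening: 0.005
```

```bash
python3 - <<'E'
from h import *
import cv2
fix()
for n,x0,y0,w,h in(("side",290,110,130,110),):
    im=optics.read_camera(n)[:,:,::-1]
    cv2.imwrite(f"pics/{n}7.png",cv2.resize(im[y0:y0+h,x0:x0+w],None,fx=5,fy=5,interpolation=3))
E
```

```text
t 13.45 fixture x,y,tipz [-95.4   0.9  61.9] yaw 0.12259582475596842 F [-8.   0.3 14.8] q [ 0.46  0.14 -0.59  2.08  0.1   0.95 -0.06] [-0.     0.662  0.749 -0.001] 0.005137670258576911
```

View pics/side7.png

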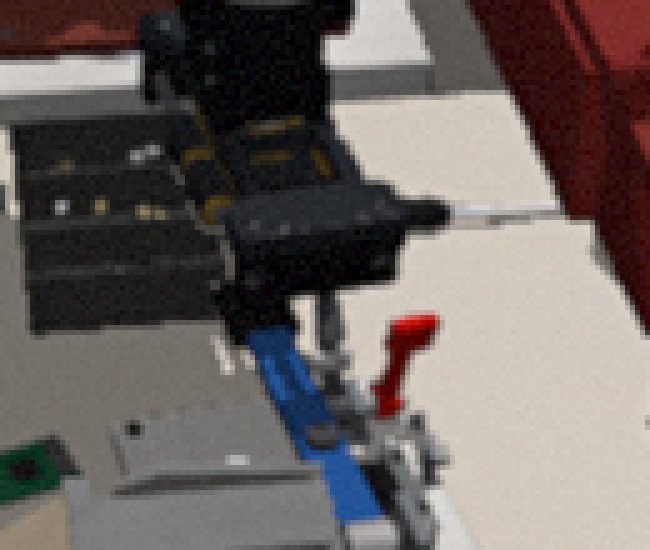

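Tip z is 62 mm with the force stepping up to 15 N, so the arm is at its hard stop, and the lever is still leaning to the hinge. I'll release upwards gently.

>>> {"name": "apply_moves", "arguments": {"plan": [[[0,0,-3,0,0,0],[0,0,-3,0,0,0],[0,0,-4,0,0,0],[0,0,-10,0,0,0],[0,0,-40,0,0,0],[0,0,-40,0,0,0],[0,0,-40,0,0,0],[-45,0,0,0,0,0]]]}}

```text
time_s: 14.3
position: [464.9, -39.3, 226.8]
eef_rot: [0.004, 0.659, 0.752, 0.003]
ft_force: [2.9, -0.8, -0.6]
opening: 0.008
```

>>> {"name": "apply_moves", "arguments": {"plan": [[[-45,0,0,0,0,0],[-45,0,0,0,0,0],[-45,0,0,0,0,0],[-45,0,0,0,0,0],[-45,0,0,0,0,0],[0,0,0,0,0,0],[0,0,0,0,0,0]]]}}

```text
time_s: 15.0
position: [489.0, -268.4, 220.2]
eef_rot: [-0.0, 0.663, 0.748, 0.0]
ft_force: [0.2, 1.4, 0.1]
opening: 0.001
```

```bash
python3 - <<'E'
from h import *
import cv2
fix()
for n,x0,y0,w,h in(("side",290,110,130,110),("top",240,160,130,110)):
    im=optics.read_camera(n)[:,:,::-1]
    cv2.imwrite(f"pics/{n}8.png",cv2.resize(im[y0:y0+h,x0:x0+w],None,fx=5,fy=5,interpolation=3))
    for th in ("press_pad","lever_tip","frame_center"): print(n,th,[(round(d['conf'],2),np.round(d['point'],1)) for d in finder.search_frame(n,th)][:3])
    print(proj(n,f2w(P,[[-100,0,70],[-83,0,137],[-29,54,84],[10,-20,30],[10,-78.5,30]])).round(1))
E
```

```text
t 15.0 fixture x,y,tipz [ -95.1 -270.3  201.2] yaw 0.12026872063591143 F [0.2 1.4 0.1] q [ 0.73  0.18 -0.34  1.71  0.06  1.26  0.49] [-0.     0.663  0.748  0.   ] 0.0006857827012084439
side press_pad [(0.96, array([190.2, 354.4]))]
side lever_tip [(0.74, array([180.7, 369.5]))]
side frame_center [(0.92, array([223.5, 232.1]))]
[[340.2 165.9]
 [342.6 147. ]
 [371.3 175.6]
 [344.5 209.6]
 [319.7 214.1]]
top press_pad [(0.66, array([235.4, 283.1]))]
top lever_tip [(0.54, array([242.9, 265.1]))]
top frame_center [(0.87, array([213.6, 295.4])), (0.67, array([220.8, 385.4]))]
[[285.6 261.8]
 [282.2 256.7]
 [258.5 235.8]
 [288.6 216.1]
 [311.4 212.8]]
```

View pics/side8.png

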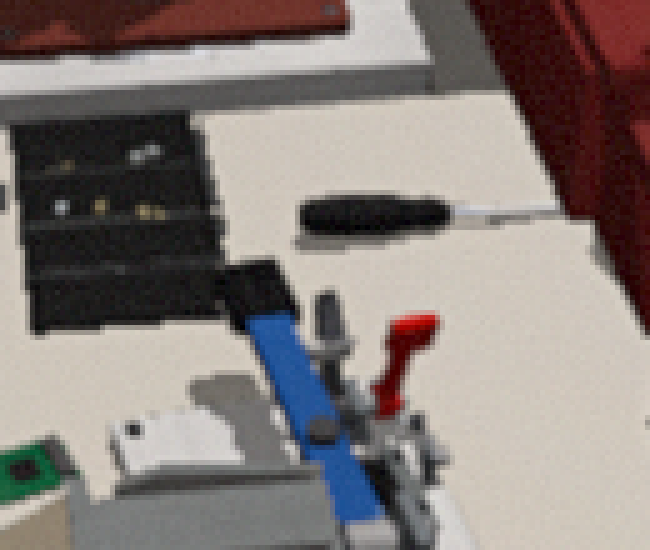

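View pics/top8.png

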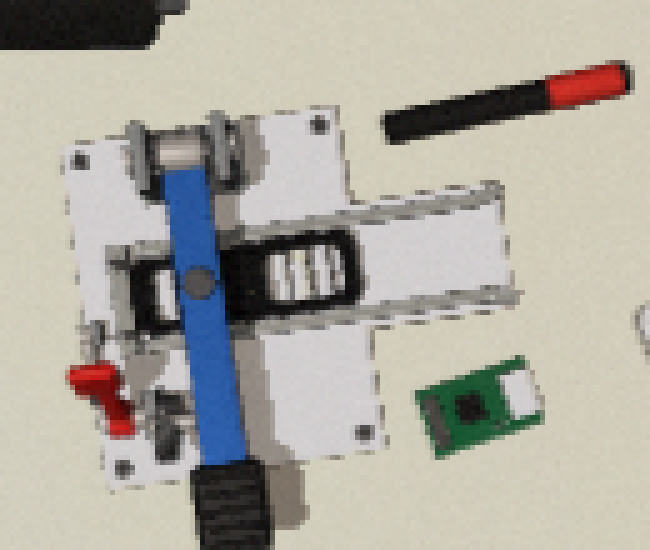

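Side view: the handle is at about (342, 168), matching the held prediction (340, 166) rather than raised (343, 147). The lever leans to the hinge. Top view: the frame's rear edge is at col 311.6 (predicted home 311.4), and the board and marker haven't moved. The robot is clear.

```bash
python3 -c "
from bench import close_job
print(close_job())"
```

```text
the job is handed in; nothing more can be done
None
```

The job is done and handed in at about 15 s of robot time; `close_job()` gives no verdict.

**What I did**
- **Frame:** I pushed the black frame along the channel with closed fingers until it stopped against the end stop. The position stalled while the force rose to 8.7 N.
- **Pawl:** I flipped the red lever over to the hinge side.
- **Clamp arm:** I pressed the handle to its hard stop (fingertips at 62 mm, about 15 N vertical) and let go. The robot then moved well clear.

**Last checks**
- **Arm:** It stays down by itself. The handle appeared at about (342, 168) in the side view, against a prediction of (340, 166) when held and (343, 147) when raised.
- **Pawl lever:** It leans to the hinge.
- **Frame:** Its rear edge was at column 311.6 in the top view, against 311.4 predicted for home.
- **Bystanders:** The circuit board and the marker look unmoved.

**What disagreed**
- The fixture fit differed by about 2 mm in y between the two cameras, so I used a compromise.
- In the side view the network's `frame_center` was on the white look-alike, and its `press_pad` was well below the handle I saw. In the top view its `press_pad` and `lever_tip` were also several pixels off. I relied on the pictures instead.

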